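# Click the jar tray's end stop into its second notch

### The job

The long tray on the worktop has a sliding end stop on a rail and a row of three spice jars at its closed end. With the fingertips, gently push the stop along the rail towards the jars, over the first notch and on until it clicks into the second notch, the one nearer the jars, and leave it seated there. Only push the stop, never pinch it or shove hard; do not run it past the second notch, and leave the jars, the mug and the tin where they stand.

Things in the scene. Friction and masses are not known exactly. Their poses are not given: they have to be found in the camera images.
- jar_tray: Wooden tray fixed to the worktop, 400 mm long (y) and 134 mm wide (x from -95 to +39 mm). Origin: on the worktop, under the middle of the 62 mm wide jar floor, 10 mm thick. The +y end is closed by a wall 50 mm high and the jars stand before it; the -y end is open. An aluminium rail runs along the -x side: centre line x = -53 mm, top z = 16 mm, a rubber buffer 26 mm high at its -y end.
- end_stop (a joint): Place of the sliding end stop in m: 0 at the open end, growing towards the jars (tray +y), up to 0.170. First notch at 0.075, second at 0.145; never beyond 0.157. Sliding takes about 1 N, each rib of a notch 4 to 6 N; stay below 25 N. A rib is crested 7 mm before the notch, where the push dips; from about 4 mm before, the stop springs into it by itself. It stays where left, cannot be lifted.
- stop_back (a point): Middle of the flat back of the stop's upright plate, the face to push; moves with the stop. 71 mm above the worktop, at tray x = -20 mm, y = -132 mm + joint value. The grey plate spans tray x = -71 to +27 mm, is 10 mm thick and reaches from 20 to 98 mm above the worktop; its back faces the open end (tray -y). Behind it at tray x > -33 mm all is free down to the tray floor.
- notch_2 (a point): Second notch, the one to use: middle of the dip between two round steel ribs that lie across the rail 14 mm apart and stand 2.5 mm above it; on the rail top, at tray x = -53 mm, y = -5 mm. A 10 mm steel stud beside the rail at tray x = -84 mm marks it; the stop's pointer then stands level with the stud. Axes as the tray's.
- notch_1 (a point): First notch, to be passed: the same kind of point and stud at tray y = -75 mm.
- jar_a: Spice jar standing in the tray, 45 mm across, 100 mm high, loose; origin at the middle of its underside. The three jars stand in a row from tray y = 42 to 188 mm in any order.
- jar_b: Spice jar in the tray, 47 mm across, 98 mm high; origin as before.
- jar_c: Spice jar in the tray, 43 mm across, 100 mm high; origin as before.
- striped_mug: Striped mug, 86 mm across, 100 mm high, standing loose on the worktop at the back right, not to be disturbed; origin at the middle of its underside.
- fish_tin: Low round food tin, 86 mm across, 40 mm high, loose on the worktop behind the tray's closed end, not to be disturbed; origin at the middle of its underside.
- stop_carriage (a point): Top of the stop's carriage, the block that rides on the rail behind the plate, 43 mm above the worktop, at tray x = -54 mm; this is the stop's middle, at tray y = -150 mm + joint value. The carriage is 38 mm wide and 56 mm long; a gusset at tray x = -65 mm rises to 57 mm and ends 27 mm behind the plate's back. A small steel pointer on its outer side shows its middle.

How it is judged:
By the outcome, as a careful person would: the job done as asked, in the order asked, and still so for the second after the job is handed in, with the robot touching nothing.
It also fails if it takes over 38 s, if anything falls off the work surface, if the arm or the gripper's body presses on something with over 40 N, if the wrist force passes 120 N, or if a joint passes its speed limit or range.

### The arm

A 6-joint arm with a two-finger parallel gripper is mounted at the origin on a cart in front of the work surface, level with it; the furniture and walls round the work are solid. World frame = base frame: x ahead of the robot, y to its left, z up, the work surface at z = 0. Lengths are in m, angles in rad, forces in N, time in s.
With the tool pointing down it reaches from about 0.25 to 0.725 m from the base axis. Payload 4 kg.
Tool frame: the origin (TCP) lies on the centre line of the jaws, within the pads' length; the fingertips stand 25 mm ahead of it and the grasp point (between the pads) lies 6 mm ahead of it; z points along the fingers, y is the line along which they close (so a half turn about z gives the same grasp; the last joint's range is limited). The gripper opens to 85 mm and grips with 20 to 120 N. Pads are 22 mm wide; open, the fingers measure 114 mm over their backs; the gripper's body (76 mm by 85 mm) begins 54 mm behind the grasp point. The pads swing forward as they close: fully open they stand 13 mm farther back than shut.
Start: joints at [-0.781, 0.241, 0.005, 1.335, 0, 1.571], TCP at [0.355, -0.352, 0.256] pointing down, gripper open.
Joint ranges: [-2.72, 2.72], [-1.05, 1.87], [-1.09, 1.28], [-1.99, 2.15], [-1.42, 1.44], [-3.14, 3.14]. Speed limits (rad/s): [2.79, 2.79, 3.14, 3.14, 3.14, 3.14].

### API

Orientations are given as a unit quaternion [w, x, y, z].
In Python, from workcell import manip, viewer gives the robot as it stands. The module is installed in compiled form; this text tells all that it offers.
- The arm moves only by the tool drive_tool, never from a script. Its argument "rows" is a list of rows, each an object with "translation": the shift along the tool's x, y, z in m, a list of three; "turn": the turn about the tool's z in degrees; "hand": the closure, from -1 (fully open) to 1 (shut). A call has 1 to 12 rows; each row shifts and turns the commanded pose from where the row before left it, along the tool's axes as they then stand; what a row does not reach is not made up. A row lasts 1/10 s, in which the tool goes at most 50 mm and 8.59 degrees, less where a joint would pass 70% of its speed; a pose out of reach is approached as far as the arm can. A call with a gripper value outside its range is refused whole. The fingers move at their own pace and stop on an object; the grip force is fixed at half the most. Time passes only in rows, so rows that do not move let the fingers close. It gives the time, the measured TCP pose, the force, the opening and the grip force at its end, in the units of the state.
- manip.read_state(): the state, without advancing time (a new reading comes with each control period).
- viewer.read_camera(name): name is "scene" or "top" or "wrist"; returns a dict with "img" (384x512x3 uint8, blue, green, red), "camera_matrix" (3x3 intrinsics, pixels), "dist_coeffs" ([k1, k2, p1, p2, k3] as OpenCV has them; the pictures are not rectified), "pose" (4x4, takes a point from camera to world coordinates); the wrist camera has in their place "hand_eye" (4x4, takes a point from camera to tool coordinates, whose origin is the TCP and whose axes are the flange's). Camera axes: x right, y up, looking along -z (the intrinsics and any distortion apply to the point x, -y, -z); pixel columns grow to the right and rows downward; lengths in m; the calibration is good to about 2 mm. A picture is of the moment at which its call begins: read the wrist's pose just before it. There is no depth.
- manip.close_job(): hands the job in; it is judged then, once.
The state is a dict: "t": time; "joints": joint angles; "joint_vel": joint speeds; "tau": joint torques, N m; "position": TCP position; "eef_rot": TCP orientation; "contact_force": force on the tool from outside, world axes, zero at the start; "wrist_torque": the same for the moment, N m; "width": opening from 0.0 (shut) to 1.0 (fully open); "gripper_force": force on a finger pad.
Only numpy, scipy, OpenCV 4.12 (cv2) and the standard library are available. Lean on these libraries where they do the work, as an engineer would, in place of code of your own. Each camera call takes 0.05 s, during which the arm holds its last target. There are 200 camera calls.

## Working session

There is one attempt and no reset: what is moved stays moved. The work goes in short steps, Python scripts to look and compute and a tool call to move; the robot and the scene stay as the last step left them, time stands still between calls to the robot, and variables do not carry over. Pictures are saved under pics/ and viewed, at most 10 in all, crops included, and the job is handed in when it is done.

Besides the shell and the picture viewer there is one more tool, called after "Request:" in YAML: its name, and indented under it one key for each argument. drive_tool: Moves the arm, as the interface text tells. Its arguments: {"type":"object","properties":{"rows":{"type":"array"}},"required":["rows"]}

```bash
mkdir -p pics
cat > h.py <<'E'
import numpy as np, cv2
from workcell import manip, viewer
def snap(n,tag):
    s=manip.read_state(); c=viewer.read_camera(n); cv2.imwrite(f'pics/{tag}.png',c['img']); np.savez(f'pics/{tag}.npz',**{k:np.array(v) for k,v in c.items()}); return s,c
def ray(c,uv):
    K=np.array(c['camera_matrix'],float);d=np.array(c['dist_coeffs'],float)
    p=cv2.undistortPoints(np.array(uv,float).reshape(-1,1,2),K,d).reshape(-1,2)
    T=np.array(c['pose']); r=np.c_[p[:,0],-p[:,1],-np.ones(len(p))]@T[:3,:3].T
    return T[:3,3],r
def onplane(c,uv,z):
    o,r=ray(c,uv); z=np.broadcast_to(z,len(r)); return o+r*((z-o[2])/r[:,2])[:,None]
E
python3 - <<'E'
from h import *
s,c=snap('top','top1'); s2,c2=snap('scene','sc1')
print(s); print(c['pose'],c2['pose'])
cv2.imwrite('pics/both.png',np.hstack([c['img'],c2['img']])[:, :][:,:1024])
E
```

```text
{'t': 0.0, 'joints': array([-7.81026950e-01,  2.41447547e-01,  3.75885275e-03,  1.33518780e+00,
       -3.12299346e-05,  1.57082118e+00]), 'joint_vel': array([-8.95673172e-04, -2.20629099e-05, -6.22963175e-05,  1.64014209e-03,
        2.71741669e-04,  7.49478187e-04]), 'tau': array([ 7.25886403e-04, -3.72314322e+01,  2.52410120e+01,  1.68928859e-02,
        3.28077977e-05,  9.23690180e-06]), 'position': array([ 0.35469241, -0.35161726,  0.25540884]), 'eef_rot': array([-9.54027184e-04,  9.23045206e-01,  3.84690089e-01, -4.14546964e-04]), 'contact_force': array([ 0.14054955, -0.80425246, -0.32287099]), 'wrist_torque': array([-0.04454182,  0.00557296,  0.04239622]), 'gripper_force': 0.0, 'width': 1.0000785499541076}
[[-0.02777675  0.99426107 -0.10331205  0.499098  ]
 [-0.99944124 -0.02570096  0.02136987 -0.02912447]
 [ 0.01859201  0.10384791  0.9944194   0.9712769 ]
 [ 0.          0.          0.          1.        ]] [[ 0.65950045  0.27308528 -0.70034533 -0.17309988]
 [-0.75162789  0.25283617 -0.60920389 -0.68795617]
 [ 0.01070801  0.92816933  0.37200408  0.48147633]
 [ 0.          0.          0.          1.        ]]
```

View pics/top1.png

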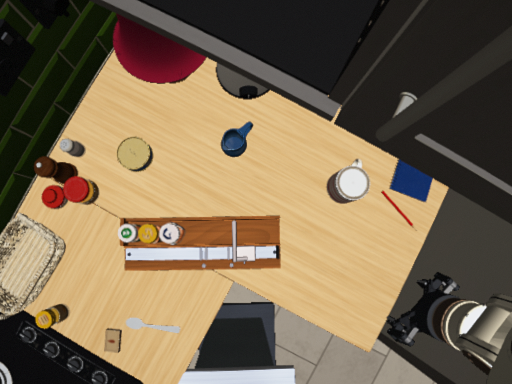

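View pics/sc1.png

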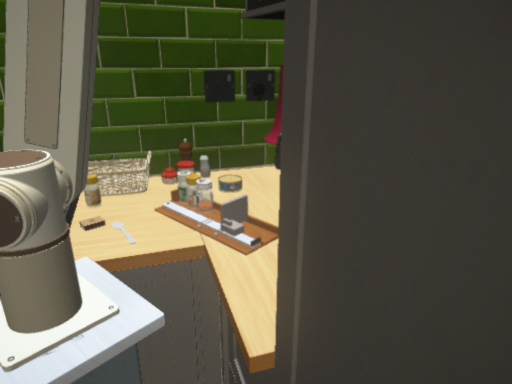

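The top view shows the tray at about (120..280, 217..270) px, with the jars at its left end, the plate near (235,240) and the rail along the lower side. The mug is at (352,183) and the tin at (134,153). I'll zoom in for the corners.

Run:
```python
from h import *
im=cv2.imread('pics/top1.png'); cv2.imwrite('pics/crop1.png',cv2.resize(im[205:280,110:295],None,fx=4.2,fy=4.2,interpolation=cv2.INTER_CUBIC))
```

```text
(no output)
```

View pics/crop1.png

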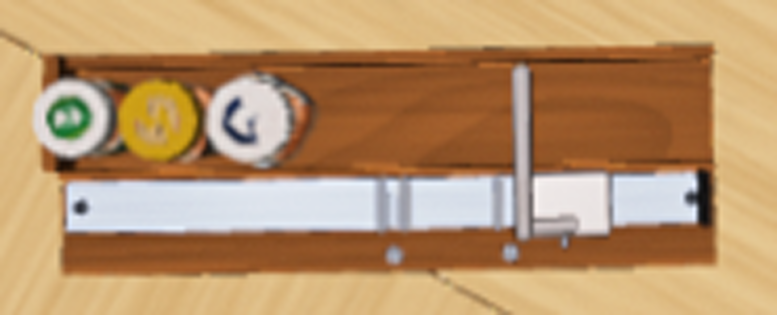

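The crop shows notch 2's ribs at crop x≈382 and 404, y≈205. Its stud is at (394,254) and notch 1's stud at (511,252). The plate top runs from (521,66) to (521,237), the pointer is near (566,240), and the rail screws are at (80,207) and (691,198).

Run:
```python
from h import *
c=dict(np.load('pics/top1.npz'))
P=np.array([[80,207],[691,198],[393,205],[394,254],[511,252],[521,66],[521,237],[566,240],[714,205]],float)
z=[.016,.016,.018,.02,.02,.098,.098,.035,.026]
W=onplane(c,(P+.5)/4.2-.5+[110,205],np.array(z)); print(W.round(4))
d=W[0]-W[1]; yaw=np.arctan2(-d[0],d[1]); print('tray yaw deg',np.degrees(yaw))
R=np.array([[np.cos(yaw),-np.sin(yaw)],[np.sin(yaw),np.cos(yaw)]])
n2=W[2,:2]; o=n2-R@[-.053,-.005]; print('origin',o)
T=(W[:,:2]-o)@R; print(T.round(4))
q=(W[5,1])
j=T[5:7,1].mean()+.127; print('joint from plate',j,'pointer',T[7,1]+.150)
for nm,p in dict(back=[-.02,-.132+j],n2back=[-.02,-.132+.145]).items(): print(nm,(o+R@p).round(4))
s=manip.read_state(); from scipy.spatial.transform import Rotation as Q
w=s['eef_rot']; M=Q.from_quat([w[1],w[2],w[3],w[0]]).as_matrix(); print(M.round(3)); np.save('oR.npy',np.array([*o,yaw]))
```

```text
[[ 0.4538  0.255   0.016 ]
 [ 0.4502 -0.1157  0.016 ]
 [ 0.4511  0.0641  0.018 ]
 [ 0.422   0.0639  0.02  ]
 [ 0.4214 -0.0062  0.02  ]
 [ 0.5299 -0.0162  0.098 ]
 [ 0.4358 -0.0138  0.098 ]
 [ 0.4287 -0.0392  0.035 ]
 [ 0.4461 -0.1285  0.026 ]]
tray yaw deg -0.5483949191240876
origin [0.50418465 0.06858639]
[[-0.0522  0.186 ]
 [-0.0522 -0.1848]
 [-0.053  -0.005 ]
 [-0.0821 -0.0055]
 [-0.0821 -0.0756]
 [ 0.0266 -0.0845]
 [-0.0676 -0.0831]
 [-0.0744 -0.1085]
 [-0.0562 -0.1976]]
joint from plate 0.04319181984025662 pointer 0.04145520110901178
back [ 0.4833 -0.02  ]
n2back [0.4843 0.0818]
[[ 0.704  0.71  -0.001]
 [ 0.71  -0.704  0.001]
 [-0.    -0.002 -1.   ]]
```

Request:
drive_tool:
  rows:
    - {"translation": [0.033,-0.0104,0],"turn": 0,"hand": 1}
    - {"translation": [0.033,-0.0104,0],"turn": 0,"hand": 1}
    - {"translation": [0.033,-0.0104,0],"turn": 0,"hand": 1}
    - {"translation": [0.033,-0.0104,0],"turn": 0,"hand": 1}
    - {"translation": [0.033,-0.0104,0],"turn": 0,"hand": 1}
    - {"translation": [0.033,-0.0104,0],"turn": 0,"hand": 1}
    - {"translation": [0.033,-0.0104,0],"turn": 0,"hand": 1}
    - {"translation": [0.033,-0.0104,0],"turn": 0,"hand": 1}
    - {"translation": [0.033,-0.0104,0],"turn": 0,"hand": 1}
    - {"translation": [0,0,0],"turn": 0,"hand": 1}

```text
t: 1.1
position: [0.4989, -0.0719, 0.2556]
eef_rot: [-0.001, 0.922, 0.387, 0.0]
contact_force: [-0.7, 0.0, -0.7]
width: 0.002
gripper_force: 0.0
```

Request:
drive_tool:
  rows:
    - {"translation": [0,0,0],"turn": -7.4,"hand": 1}
    - {"translation": [0,0,0],"turn": -7.4,"hand": 1}
    - {"translation": [0,0,0],"turn": -7.4,"hand": 1}
    - {"translation": [0,0,0],"turn": -7.4,"hand": 1}
    - {"translation": [0,0,0],"turn": -7.4,"hand": 1}
    - {"translation": [0,0,0],"turn": -7.4,"hand": 1}
    - {"translation": [0,0,0],"turn": 0,"hand": 1}
    - {"translation": [0,0,0],"turn": 0,"hand": 1}

```text
t: 1.9
position: [0.4973, -0.0756, 0.256]
eef_rot: [-0.0, 0.71, 0.704, -0.0]
contact_force: [-0.4, -0.3, 0.3]
width: -0.0
gripper_force: 0.0
```

Request:
drive_tool:
  rows:
    - {"translation": [0,0,0.03],"turn": 0,"hand": 1}
    - {"translation": [0,0,0.03],"turn": 0,"hand": 1}
    - {"translation": [0,0,0.03],"turn": 0,"hand": 1}
    - {"translation": [0,0,0.03],"turn": 0,"hand": 1}
    - {"translation": [0,0,0.025],"turn": 0,"hand": 1}
    - {"translation": [0,0,0.015],"turn": 0,"hand": 1}
    - {"translation": [0,0,0.01],"turn": 0,"hand": 1}
    - {"translation": [0,0,0],"turn": 0,"hand": 1}
    - {"translation": [0,0,0],"turn": 0,"hand": 1}

```text
t: 2.8
position: [0.4981, -0.0753, 0.0868]
eef_rot: [0.0, 0.71, 0.705, 0.0]
contact_force: [1.2, 0.6, 0.1]
width: -0.001
gripper_force: 0.0
```

Run:
```python
from h import *
s,c=snap('top','top2'); s,w=snap('wrist','w2'); print(s['position'],s['contact_force'],s['t'])
a=cv2.resize(c['img'][195:290,110:310],(800,380),interpolation=cv2.INTER_CUBIC)
cv2.imwrite('pics/c2.png',a)
```

```text
[ 0.49849435 -0.07535523  0.08723967] [-0.4357188  -0.30591    -0.42601836] 2.85
```

View pics/c2.png

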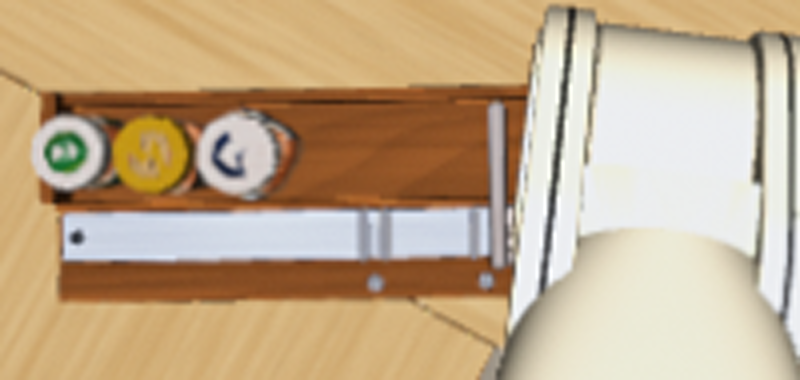

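View pics/w2.png

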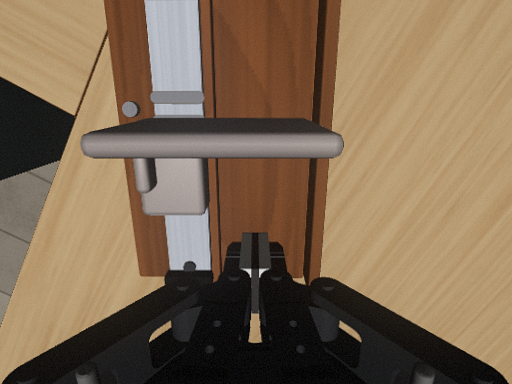

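The wrist view shows the shut fingertips at (255,240), centred behind the right-hand free part of the plate. The way forward is clear.

Request:
drive_tool:
  rows:
    - {"translation": [0.012,0,0],"turn": 0,"hand": 1}
    - {"translation": [0.012,0,0],"turn": 0,"hand": 1}
    - {"translation": [0.006,0,0],"turn": 0,"hand": 1}
    - {"translation": [0.004,0,0],"turn": 0,"hand": 1}
    - {"translation": [0.002,0,0],"turn": 0,"hand": 1}
    - {"translation": [0,0,0],"turn": 0,"hand": 1}

```text
t: 3.5
position: [0.4979, -0.0388, 0.0863]
eef_rot: [0.0, 0.709, 0.705, -0.0]
contact_force: [-0.4, 0.7, 0.5]
width: -0.002
gripper_force: 0.0
```

Request:
drive_tool:
  rows:
    - {"translation": [0.003,0,0],"turn": 0,"hand": 1}
    - {"translation": [0.003,0,0],"turn": 0,"hand": 1}

```text
t: 3.7
position: [0.498, -0.0332, 0.0863]
eef_rot: [-0.0, 0.709, 0.705, -0.0]
contact_force: [-0.7, 0.6, -0.0]
width: 0.001
gripper_force: 0.0
```

Request:
drive_tool:
  rows:
    - {"translation": [0.003,0,0],"turn": 0,"hand": 1}
    - {"translation": [0.003,0,0],"turn": 0,"hand": 1}

```text
t: 3.9
position: [0.498, -0.0274, 0.0863]
eef_rot: [0.0, 0.709, 0.705, -0.0]
contact_force: [0.8, -1.4, -0.5]
width: -0.002
gripper_force: 0.7
```

Run:
```python
import numpy as np; print(np.load('pics/w2.npz')['hand_eye'].round(3))
```

```text
[[-0.001  0.953  0.304  0.078]
 [ 1.     0.001  0.    -0.   ]
 [ 0.     0.304 -0.953 -0.117]
 [ 0.     0.     0.     1.   ]]
```

Request:
drive_tool:
  rows:
    - {"translation": [0.004,0,0],"turn": 0,"hand": 1}
    - {"translation": [0.004,0,0],"turn": 0,"hand": 1}
    - {"translation": [0.004,0,0],"turn": 0,"hand": 1}
    - {"translation": [0.004,0,0],"turn": 0,"hand": 1}

```text
t: 4.3
position: [0.4981, -0.0114, 0.0863]
eef_rot: [0.001, 0.709, 0.705, -0.001]
contact_force: [0.2, -4.2, -1.1]
width: 0.006
gripper_force: 2.2
```

Request:
drive_tool:
  rows:
    - {"translation": [0.002,0,0],"turn": 0,"hand": 1}

```text
t: 4.4
position: [0.4981, -0.0091, 0.0863]
eef_rot: [0.0, 0.709, 0.705, -0.0]
contact_force: [0.7, -3.4, -0.8]
width: -0.002
gripper_force: 1.4
```

Request:
drive_tool:
  rows:
    - {"translation": [0.002,0,0],"turn": 0,"hand": 1}

```text
t: 4.5
position: [0.4981, -0.007, 0.0863]
eef_rot: [-0.0, 0.709, 0.705, -0.0]
contact_force: [0.4, -2.0, -1.6]
width: -0.002
gripper_force: 0.9
```

Request:
drive_tool:
  rows:
    - {"translation": [0.002,0,0],"turn": 0,"hand": 1}

```text
t: 4.6
position: [0.4982, -0.0047, 0.0863]
eef_rot: [-0.0, 0.709, 0.705, 0.0]
contact_force: [1.3, -0.5, -0.9]
width: 0.003
gripper_force: 0.4
```

Request:
drive_tool:
  rows:
    - {"translation": [0.002,0,0],"turn": 0,"hand": 1}

```text
t: 4.7
position: [0.4981, -0.0025, 0.0863]
eef_rot: [-0.0, 0.709, 0.705, 0.0]
contact_force: [-1.0, 0.1, -0.4]
width: -0.0
gripper_force: 0.0
```

Request:
drive_tool:
  rows:
    - {"translation": [0.002,0,0],"turn": 0,"hand": 1}

```text
t: 4.8
position: [0.4981, -0.0005, 0.0864]
eef_rot: [-0.0, 0.709, 0.705, 0.0]
contact_force: [0.5, 0.1, -0.4]
width: -0.003
gripper_force: 0.0
```

Request:
drive_tool:
  rows:
    - {"translation": [0.002,0,0],"turn": 0,"hand": 1}

```text
t: 4.9
position: [0.4981, 0.0013, 0.0863]
eef_rot: [-0.0, 0.709, 0.705, 0.0]
contact_force: [-0.1, -0.3, 0.5]
width: 0.003
gripper_force: 0.0
```

Request:
drive_tool:
  rows:
    - {"translation": [0.002,0,0],"turn": 0,"hand": 1}

```text
t: 5.0
position: [0.4981, 0.0022, 0.0864]
eef_rot: [0.001, 0.709, 0.705, -0.001]
contact_force: [-0.1, -4.9, 0.2]
width: 0.0
gripper_force: 2.2
```

Request:
drive_tool:
  rows:
    - {"translation": [0.002,0,0],"turn": 0,"hand": 1}

```text
t: 5.1
position: [0.4982, 0.0043, 0.0864]
eef_rot: [0.001, 0.709, 0.705, -0.001]
contact_force: [-0.6, -3.6, 0.4]
width: -0.005
gripper_force: 1.6
```

Request:
drive_tool:
  rows:
    - {"translation": [0.002,0,0],"turn": 0,"hand": 1}

```text
t: 5.2
position: [0.4982, 0.0068, 0.0864]
eef_rot: [0.0, 0.709, 0.705, -0.0]
contact_force: [-1.4, -2.6, 0.4]
width: 0.002
gripper_force: 1.0
```

Request:
drive_tool:
  rows:
    - {"translation": [0.002,0,0],"turn": 0,"hand": 1}

```text
t: 5.3
position: [0.4982, 0.0092, 0.0863]
eef_rot: [-0.0, 0.709, 0.705, 0.0]
contact_force: [0.1, -0.5, 0.9]
width: 0.0
gripper_force: 0.4
```

Request:
drive_tool:
  rows:
    - {"translation": [0.002,0,0],"turn": 0,"hand": 1}

```text
t: 5.4
position: [0.4982, 0.0115, 0.0863]
eef_rot: [-0.0, 0.709, 0.705, 0.0]
contact_force: [0.3, 1.0, -0.5]
width: 0.001
gripper_force: 0.0
```

Request:
drive_tool:
  rows:
    - {"translation": [0.004,0,0],"turn": 0,"hand": 1}
    - {"translation": [0.004,0,0],"turn": 0,"hand": 1}
    - {"translation": [0.004,0,0],"turn": 0,"hand": 1}
    - {"translation": [0.004,0,0],"turn": 0,"hand": 1}
    - {"translation": [0.004,0,0],"turn": 0,"hand": 1}
    - {"translation": [0.004,0,0],"turn": 0,"hand": 1}
    - {"translation": [0.004,0,0],"turn": 0,"hand": 1}
    - {"translation": [0.004,0,0],"turn": 0,"hand": 1}
    - {"translation": [0.004,0,0],"turn": 0,"hand": 1}
    - {"translation": [0.004,0,0],"turn": 0,"hand": 1}
    - {"translation": [0.002,0,0],"turn": 0,"hand": 1}
    - {"translation": [0.002,0,0],"turn": 0,"hand": 1}

```text
t: 6.6
position: [0.4986, 0.0551, 0.0863]
eef_rot: [-0.0, 0.709, 0.705, 0.0]
contact_force: [1.1, -1.1, -0.0]
width: 0.002
gripper_force: 0.6
```

Request:
drive_tool:
  rows:
    - {"translation": [0.002,0,0],"turn": 0,"hand": 1}

```text
t: 6.7
position: [0.4985, 0.057, 0.0863]
eef_rot: [0.0, 0.709, 0.705, 0.0]
contact_force: [0.4, -2.2, -0.1]
width: 0.003
gripper_force: 1.1
```

Request:
drive_tool:
  rows:
    - {"translation": [0.002,0,0],"turn": 0,"hand": 1}

```text
t: 6.8
position: [0.4986, 0.0582, 0.0863]
eef_rot: [0.001, 0.709, 0.705, -0.001]
contact_force: [0.8, -4.1, -0.4]
width: -0.004
gripper_force: 2.2
```

Request:
drive_tool:
  rows:
    - {"translation": [0.002,0,0],"turn": 0,"hand": 1}

```text
t: 6.9
position: [0.4986, 0.0604, 0.0863]
eef_rot: [0.0, 0.709, 0.705, -0.0]
contact_force: [1.9, -4.4, -0.6]
width: 0.0
gripper_force: 1.6
```

Request:
drive_tool:
  rows:
    - {"translation": [0.002,0,0],"turn": 0,"hand": 1}

```text
t: 7.0
position: [0.4986, 0.0629, 0.0863]
eef_rot: [-0.0, 0.709, 0.705, 0.0]
contact_force: [0.9, -2.8, -1.4]
width: 0.006
gripper_force: 1.0
```

Request:
drive_tool:
  rows:
    - {"translation": [0.002,0,0],"turn": 0,"hand": 1}

```text
t: 7.1
position: [0.4986, 0.0653, 0.0863]
eef_rot: [-0.0, 0.709, 0.705, 0.0]
contact_force: [0.6, -1.1, -0.1]
width: 0.003
gripper_force: 0.4
```

Request:
drive_tool:
  rows:
    - {"translation": [0.001,0,0],"turn": 0,"hand": 1}
    - {"translation": [0,0,0],"turn": 0,"hand": 1}

```text
t: 7.3
position: [0.4984, 0.0665, 0.0863]
eef_rot: [-0.001, 0.709, 0.705, 0.0]
contact_force: [-0.0, -0.1, -0.2]
width: -0.003
gripper_force: 0.0
```

Request:
drive_tool:
  rows:
    - {"translation": [0.001,0,0],"turn": 0,"hand": 1}
    - {"translation": [0.001,0,0],"turn": 0,"hand": 1}
    - {"translation": [0,0,0],"turn": 0,"hand": 1}

```text
t: 7.6
position: [0.4985, 0.068, 0.0863]
eef_rot: [-0.0, 0.709, 0.705, 0.0]
contact_force: [-0.3, 0.3, -0.0]
width: 0.0
gripper_force: 0.0
```

Request:
drive_tool:
  rows:
    - {"translation": [-0.005,0,0],"turn": 0,"hand": 1}
    - {"translation": [-0.015,0,0],"turn": 0,"hand": 1}
    - {"translation": [-0.03,0,0],"turn": 0,"hand": 1}
    - {"translation": [-0.04,0,0],"turn": 0,"hand": 1}
    - {"translation": [-0.04,0,0],"turn": 0,"hand": 1}
    - {"translation": [0,0,-0.03],"turn": 0,"hand": 1}
    - {"translation": [0,0,-0.04],"turn": 0,"hand": 1}
    - {"translation": [0,0,-0.04],"turn": 0,"hand": 1}
    - {"translation": [0,0,-0.03],"turn": 0,"hand": 1}
    - {"translation": [-0.03,0,0],"turn": 0,"hand": 1}
    - {"translation": [0,0,0],"turn": 0,"hand": 1}

```text
t: 8.7
position: [0.498, -0.0954, 0.2278]
eef_rot: [0.002, 0.711, 0.704, 0.0]
contact_force: [0.6, -0.3, -0.3]
width: -0.002
gripper_force: 0.0
```

Run:
```python
from h import *
s,c=snap('top','top3'); s,w=snap('wrist','w3'); print(s['position'],s['contact_force'],s['t'])
a=cv2.resize(c['img'][205:280,110:295],None,fx=4.2,fy=4.2,interpolation=cv2.INTER_CUBIC)
cv2.imwrite('pics/c3.png',a)
```

```text
[ 0.49734061 -0.09416579  0.22673466] [0.23431603 0.37658227 0.06411636] 8.75
```

View pics/c3.png

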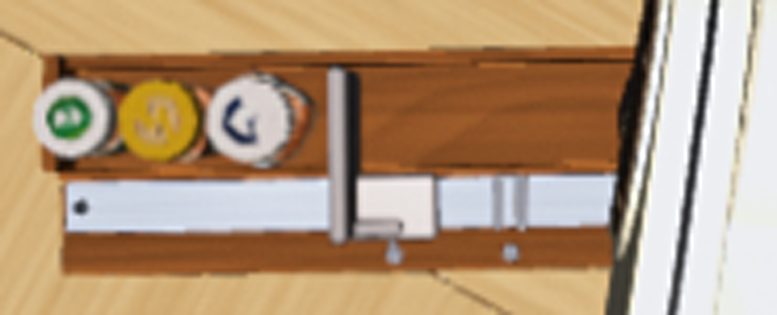

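View pics/w3.png

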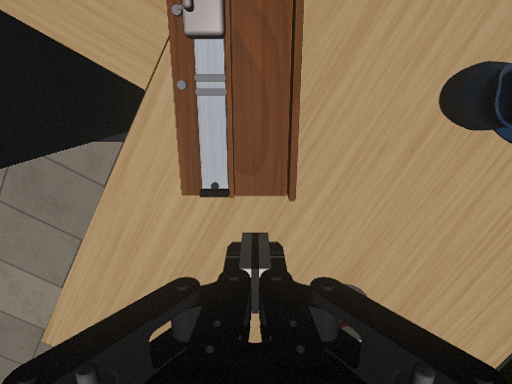

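In the top crop the pointer at (393,240) stands level with the second stud at (394,254). The jars are where they were before, and the gripper is clear of everything.

```bash
python3 -c "from workcell import manip; print(manip.close_job())"
```

```text
the job is handed in; nothing more can be done
None
```

The end stop is seated in the second notch, pushed there with no force reading above about 5 N; the jars look unmoved in the top view, the arm touched nothing else, and the job was handed in at about 8.8 s.

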